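# Take the next carrier plate from the magazine and lay it on the pile

## Task

Pull the bottom blue carrier plate straight out through the slot of the gravity magazine, leaving the two plates above it in the magazine. Then lay it squarely on top of the pile of plates on the stacker: nobody knows how high the lift stands, so lower the plate gently until you feel it touch the pile, and only then let go of it; do not drop it or press hard. Leave the tape roll, the wipes pack and the dropper bottle where they are.

Things in the scene. Friction and masses are not known exactly. Their poses are not given: they have to be found in the camera images.
- magazine: fixed gravity magazine: low steel tower on a grey foot. Origin on the worktop under the tower's centre; -x points out of the slot, z up. Tower x -67 to 67, y -37 to 37 mm, 72 mm high; inside 124 x 54 mm, its floor 30 mm above the worktop. The front wall (x -67 to -62 mm) has a slot 15 mm high above the floor that lets one plate pass. The bottom plate stands out of it by 35 to 45 mm.
- ledge (a point): middle of the top of the magazine's aluminium run-out ledge, at magazine x -137.5 mm, level with the tower's floor (30 mm). Axes as the magazine's. The ledge is 141 mm long (to magazine x -208 mm) and 36 mm wide: a plate on it overhangs 7 mm each side. Foot at its far end 70 mm wide, 8 mm high. The plate is quite out of the tower once its centre passes magazine x -130 mm.
- plate_1: the bottom plate in the magazine, whose end stands out of the slot: blue carrier plate, 120 mm long (its x), 50 mm wide (its y), 12 mm thick, 0.15 kg give or take a third, flat on both sides, with a bright panel in the middle of its top. Origin at the centre of its underside, z up. Its x axis lies along the magazine's x.
- plate_2: the middle plate in the magazine: blue carrier plate, 120 mm long (its x), 50 mm wide (its y), 12 mm thick, 0.15 kg give or take a third, flat on both sides, with a bright panel in the middle of its top. Origin at the centre of its underside, z up. 
- plate_3: the top plate in the magazine: blue carrier plate, 120 mm long (its x), 50 mm wide (its y), 12 mm thick, 0.15 kg give or take a third, flat on both sides, with a bright panel in the middle of its top. Origin at the centre of its underside, z up. 
- stacker: fixed grey stacker with a lift table carrying a pile of two such plates clipped to it. Origin on the worktop below the pile's centre; x along the pile's length, towards the column; z up. Pile 120 x 50 mm, 24 mm thick: fingertips reaching below the held plate would land on its edges first, so grip only the plate's upper part. Its level top is at an unknown height, 55 to 115 mm above the worktop; the lift stays put.
- column (a point): top centre of the black knob on the stacker's column, at stacker x 104 mm, 145 mm above the worktop. The column is 56 mm wide (y) and starts at stacker x 85 mm, 25 mm beyond the pile's end. The stacker's base is 190 x 76 mm, 22 mm high.
- tape_roll: bystander: orange tape roll lying flat, 72 mm across, 12 mm high; origin at the centre of its underside
- wipes: bystander: white pack of wipes, 60 x 105 x 22 mm; origin at the centre of its underside
- dropper: bystander: amber dropper bottle, 30 mm across, 104 mm high; origin at the centre of its underside

How it is judged:
On the way, in this order (a step that is already met when the one before it is completed fails the run):
1. the bottom plate is quite out of the magazine (x of plate_1 in the frame of magazine below -0.13 m), for 0.1 s.
2. the plate, still held, touches the top of the pile (contact force between plate_1 and stacker above 0.3 N and contact force between plate_1 and the fingers above 0.3 N and horizontal distance between plate_1 and stacker below 0.02 m), for 0.1 s.
At the end, for the whole second after the job is handed in: The plate that was at the bottom of the magazine lies at rest, flat and right way up on the pile of the stacker, its centre within 10 mm of the pile's centre and its length within 0.1 rad of the pile's; the other two plates lie flat in the magazine, within 20 mm of its centre (horizontal distance between plate_1 and stacker below 0.01 m and angle between the x axis of plate_1 and the x axis of stacker, either way round below 0.1 rad and angle between plate_1's own z axis and vertical below 0.05 rad and z of plate_1 in the frame of stacker above 0.05 m and contact force between plate_1 and stacker above 0.3 N and linear speed of plate_1 below 0.02 m/s and horizontal distance between each of plate_2, plate_3 and magazine below 0.02 m and angle between each of plate_2, plate_3's own z axis and vertical below 0.06 rad); the robot touches nothing.
It fails at once if the plate falls freely (is dropped by more than about 3 mm, or thrown) (linear speed of plate_1 above 0.25 m/s and contact force between plate_1 and the fingers below 0.01 N).
It fails at once if the plate is pressed on the stacker with more than 80 N, or struck on it that hard (contact force between plate_1 and stacker above 80 N).
It fails at once if one of the two upper plates leaves the magazine (horizontal distance between any of plate_2, plate_3 and magazine above 0.04 m).
It fails at once if a bystander (tape roll, wipes pack, dropper bottle) is moved by more than 30 mm (distance of any of tape_roll, wipes, dropper from where it was at the start of the episode above 0.03 m).
It also fails if it takes over 64 s, if anything falls off the work surface, if the arm or the gripper's body presses on something with over 40 N, if the wrist force passes 120 N, or if a joint passes its speed limit or range.

## Robot

A 6-joint arm with a two-finger parallel gripper is mounted at the origin on a cart in front of the work surface, level with it; the furniture and walls round the work are solid. World frame = base frame: x ahead of the robot, y to its left, z up, the work surface at z = 0. Lengths are in m, angles in rad, forces in N, time in s.
With the tool pointing down it reaches from about 0.25 to 0.8 m from the base axis. Payload 8.5 kg.
Tool frame: the origin (TCP) lies between the finger pads; the fingertips stand manip.tips_ahead ahead of it and the grasp point (between the pads) lies 3 mm ahead of it (manip.tips_ahead is the distance from the TCP to the fingertips, in m); z points along the fingers, y is the direction in which the jaws open and shut (so a half turn about z gives the same grasp; the last joint's range is limited). The gripper opens to 85 mm and grips with 20 to 120 N. Pads are 22 mm wide; open, the fingers measure 114 mm over their backs; the gripper's body (76 mm by 85 mm) begins 54 mm behind the grasp point. The pads swing forward as they close: fully open they stand 13 mm farther back than shut.
Start: joints at [-1.323, 0.238, -0.013, 1.319, 0, 1.571], TCP at [0.129, -0.509, 0.253] pointing down, gripper open.
Joint ranges: [-2.66, 2.66], [-1.03, 1.9], [-1.14, 1.46], [-1.82, 2.27], [-1.45, 1.34], [-3.14, 3.14]. Speed limits (rad/s): [2.22, 2.22, 2.79, 3.14, 3.14, 3.14].

## Interface

Orientations are given as a unit quaternion [w, x, y, z].
In Python, from rig import manip gives the robot as it stands.
- The arm moves only by the tool apply_moves, never from a script. Its argument "moves" is a list of rows, each an object with "translation": the shift along the tool's x, y, z in m, a list of three; "delta_rot": the turn, a rotation vector about the tool's x, y, z in rad, a list of three; "fingers": the closure, from 0 (fully open) to 1 (shut). A call has 1 to 12 rows; each row shifts and turns the pose as measured when the row begins, along the tool's axes as they then stand; what a row does not reach is not made up. A row lasts 1/10 s, in which the tool goes at most 50 mm and 8.59 degrees, less where a joint would pass 70% of its speed; a pose out of reach is approached as far as the arm can. A call is refused whole if a number of a shift passes 0.05 or a number of a turn 0.15, either way. A call with a gripper value outside its range is refused whole. The fingers move at their own pace and stop on an object; "grip_force" is the grip in N (left out, the last holds). Time passes only in rows, so rows that do not move let the fingers close. It gives the time, the measured TCP pose, the force and the opening at its end, in the units of the state.
- manip.observe(): the state, without advancing time (a new reading comes with each control period).
- manip.capture(name): name is "scene" or "top" or "wrist"; returns the picture (384x512x3 uint8, red, green, blue); there is no depth.
- manip.camera_model(name): a dict with "camera_matrix" (3x3 intrinsics, pixels), "dist_coeffs" ([k1, k2, p1, p2, k3] as OpenCV has them; the pictures are not rectified), "R" (3x3) and "t" (3): a world point X has camera coordinates R X + t. Camera axes: x right, y down, z forward; pixel columns grow to the right and rows downward; lengths in m; the calibration is good to about 2 mm. A picture is of the moment at which its call begins: read the wrist's pose just before it. camera_model takes no time and is no camera call; for the wrist camera it gives the pose at the moment of the call.
- manip.close_job(): hands the job in, once; it reports no verdict.
The state is a dict: "time_s": time; "joint_positions": joint angles; "qd": joint speeds; "effort": joint torques, N m; "position": TCP position; "eef_rot": TCP orientation; "wrist_force": force on the tool from outside, world axes, zero at the start; "ft_torque": the same for the moment, N m; "width": finger opening in m.
Only numpy, scipy, OpenCV 4.12 (cv2) and the standard library are available. Lean on these libraries where they do the work, as an engineer would, in place of code of your own. Each camera call takes 0.05 s, during which the arm holds its last target.

## Working session

There is one attempt and no reset: what is moved stays moved. The work goes in short steps, Python scripts to look and compute and a tool call to move; the robot and the scene stay as the last step left them, time stands still between calls to the robot, and variables do not carry over. Pictures are saved under pics/ and viewed, and the job is handed in when it is done.

Besides the shell and the picture viewer there is one more tool, called after "Call:" by a JSON object that holds its "fn" and its "kwargs". apply_moves: Moves the arm, as the interface text tells. Its arguments: {"type":"object","properties":{"moves":{"type":"array","items":{"type":"object","properties":{"translation":{"type":"array","items":{"type":"number"}},"delta_rot":{"type":"array","items":{"type":"number"}},"fingers":{"type":"number"}}}},"grip_force":{"type":"number"}},"required":["moves"]}

```bash
ls; mkdir -p pics; python3 - <<'E'
from rig import manip
import cv2
print(manip.observe(), manip.tips_ahead)
for n in ("scene","top","wrist"):
    m=manip.camera_model(n); print(n,m)
    cv2.imwrite(f"pics/{n}0.png",manip.capture(n)[:,:,::-1])
E
```

```text
pics
{'time_s': 0.0, 'joint_positions': array([-1.32300133e+00,  2.38738577e-01, -1.42547824e-02,  1.31921117e+00,
       -3.24292205e-05,  1.57076728e+00]), 'qd': array([-0.00076635,  0.00087037, -0.00159714, -0.00079983, -0.00041206,
       -0.00103083]), 'effort': array([ 4.29569400e-04, -5.38777828e+01,  3.46435976e+01,  1.82525651e-02,
        9.74013642e-05,  1.74290939e-06]), 'position': array([ 0.12866009, -0.5085867 ,  0.25269955]), 'eef_rot': array([-6.96702889e-04,  9.92332476e-01,  1.23595152e-01, -1.03093712e-04]), 'wrist_force': array([0.60285633, 0.5656849 , 0.00896189]), 'ft_torque': array([-0.0128374 , -0.03077209, -0.01699448]), 'width': 0.08524455092995015} 0.022
scene {'camera_matrix': array([[416.01550159,   0.        , 254.73775896],
       [  0.        , 416.01550159, 190.27694526],
       [  0.        ,   0.        ,   1.        ]]), 'dist_coeffs': array([-0.04141002,  0.        ,  0.        ,  0.        ,  0.        ]), 'R': array([[-0.63622934, -0.77148215, -0.00524512],
       [-0.47904053,  0.40036827, -0.78116926],
       [ 0.60475813, -0.49449018, -0.624
[... 329 characters left out ...]
: array([[-0.01448903, -0.99984704, -0.00979647],
       [-0.9935504 ,  0.01549836, -0.11232718],
       [ 0.11246182,  0.00810577, -0.99362298]]), 't': array([0.07123562, 0.50905341, 1.26578128])}
wrist {'camera_matrix': array([[343.75878336,   0.        , 261.05780459],
       [  0.        , 343.75878336, 192.80213939],
       [  0.        ,   0.        ,   1.        ]]), 'dist_coeffs': array([0.02874167, 0.        , 0.        , 0.        , 0.        ]), 'R': array([[ 2.44910880e-01, -9.69545151e-01, -9.28526080e-04],
       [-9.30428360e-01, -2.35298898e-01,  2.80958174e-01],
       [-2.72620116e-01, -6.79457866e-02, -9.59719564e-01]]), 't': array([-0.52448879, -0.0365839 ,  0.37868713])}
```

View pics/scene0.png

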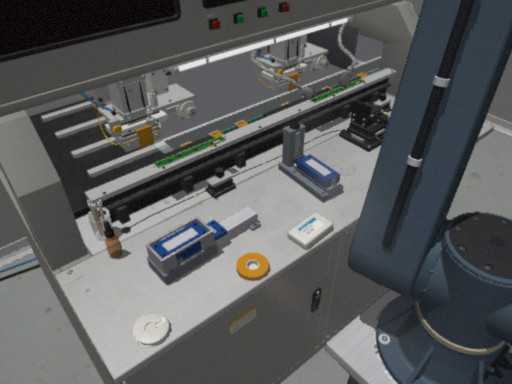

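View pics/top0.png

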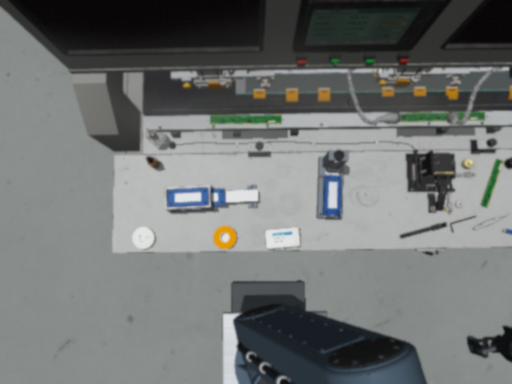

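View pics/wrist0.png

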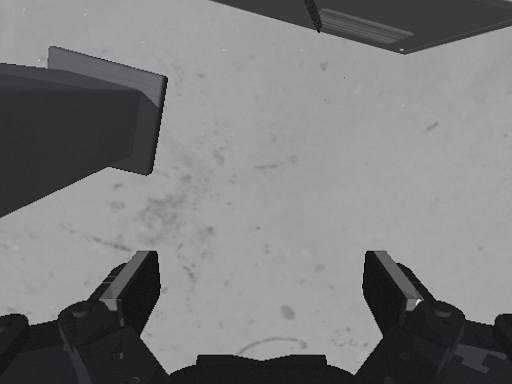

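The top view shows the magazine at about (189,198) with its ledge running right to (257,196). The stacker pile is at about (331,195), with its column towards the top of the picture. The tape is at (225,237), the wipes at (283,238) and the dropper at (153,162). Next I'll get coarse positions.

```bash
cat > h.py <<'E'
import numpy as np, cv2
from rig import manip
from scipy.spatial.transform import Rotation as Rn
def ray(m,px):
    p=cv2.undistortPoints(np.array(px,float).reshape(-1,1,2),m["camera_matrix"],m["dist_coeffs"]).reshape(-1,2)
    d=np.c_[p,np.ones(len(p))]@m["R"]
    return -m["R"].T@m["t"], d
def plane(m,px,z):
    o,d=ray(m,px); return o+d*((z-o[2])/d[:,2])[:,None]
def proj(m,X):
    return cv2.projectPoints(np.array(X,float).reshape(-1,3),cv2.Rodrigues(m["R"])[0],m["t"],m["camera_matrix"],m["dist_coeffs"])[0].reshape(-1,2)
def tri(m1,p1,m2,p2):
    o1,d1=ray(m1,[p1]);o2,d2=ray(m2,[p2])
    A=np.c_[d1[0],-d2[0]];s=np.linalg.lstsq(A,o2-o1,rcond=None)[0]
    a=o1+d1[0]*s[0];b=o2+d2[0]*s[1];return (a+b)/2,np.linalg.norm(a-b)
def pose():
    s=manip.observe();q=s["eef_rot"];return s["position"],Rn.from_quat([q[1],q[2],q[3],q[0]]).as_matrix()
E
python3 - <<'E'
from h import *
m=manip.camera_model("top"); img=cv2.imread("pics/top0.png"); sc=cv2.imread("pics/scene0.png")
hsv=cv2.cvtColor(img,cv2.COLOR_BGR2HSV)
mask=cv2.inRange(hsv,(105,100,50),(130,255,255))
n,l,st,c=cv2.connectedComponentsWithStats(mask)
for i in range(1,n):
    if st[i,4]>20: print(st[i],c[i])
a=cv2.resize(img[140:260,110:360],None,fx=3.2,fy=3.2,interpolation=cv2.INTER_CUBIC)
cv2.imwrite("pics/topz.png",a)
cv2.imwrite("pics/scz.png",cv2.resize(sc[100:300,80:350],None,fx=2.9,fy=2.9,interpolation=cv2.INTER_CUBIC))
print("ledge",plane(m,[(215,197),(257,196)],.03),"pile",plane(m,[(331,196)],.09),"blue end",plane(m,[(218,197)],.042))
print(plane(m,[(225,237),(283,238),(153,162)],.01))
E
```

```text
[323 176  19  40 395] [331.64050633 195.7721519 ]
[168 188  40  18 357] [187.59383754 196.82352941]
[212 189  13  17 140] [219.25       197.36428571]
ledge [[0.50151348 0.17483198 0.03      ]
 [0.50258821 0.04705559 0.03      ]] pile [[ 0.49280555 -0.16685539  0.09      ]] blue end [[0.50009393 0.16464583 0.042     ]]
[[ 0.38023525  0.14675153  0.01      ]
 [ 0.37460657 -0.03032108  0.01      ]
 [ 0.6166908   0.37036218  0.01      ]]
```

View pics/topz.png

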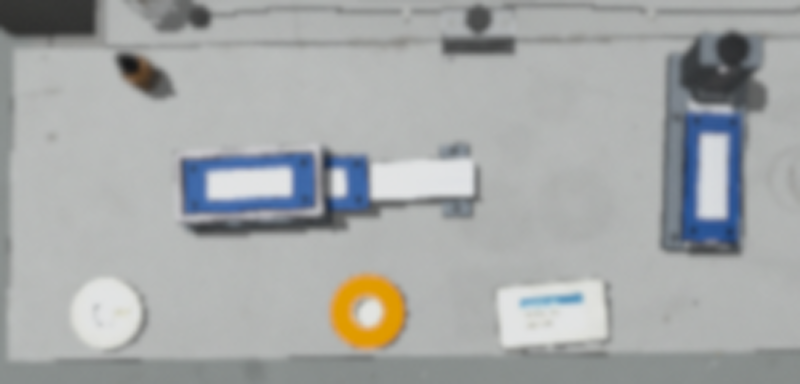

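View pics/scz.png

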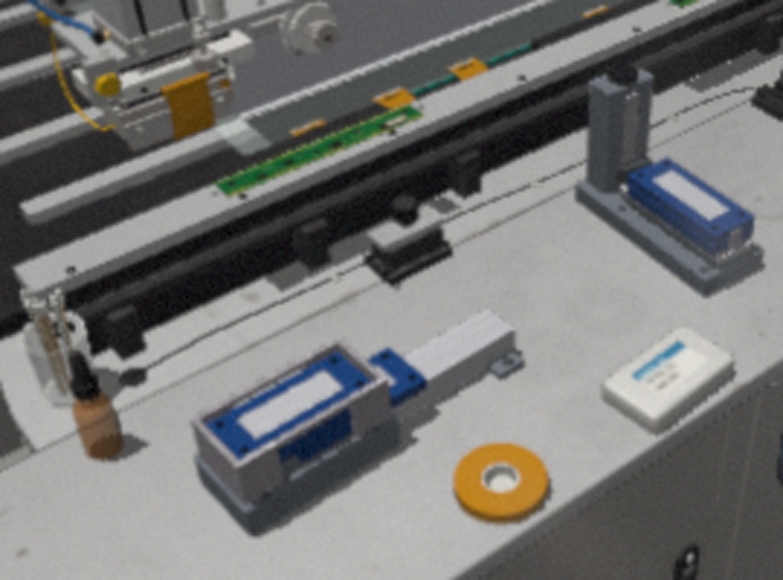

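```bash
python3 - <<'E'
from h import *
p,R=pose(); m=manip.camera_model("wrist")
o=-m["R"].T@m["t"]; print("cam in tool",R.T@(o-p), "fwd",R.T@m["R"][2], "up",-R.T@m["R"][1])
# view points on plane at image centre
print(R.T@(plane(m,[(256,192)],p[2]-.2)[0]-p))
# delta to a target TCP (0.49,-0.167,.27) in tool axes; yaw
print(R.T@(np.array([.46,-.167,.27])-p), np.arctan2(R[1,0],R[0,0]))
t=manip.camera_model("top");s=manip.camera_model("scene")
print("knob",tri(t,(110+733/3.2,140+48/3.2),s,(80+622/2.9,100+72/2.9)))
# pile near corners: top pic corners & scene
for a,b in (((740,243),(742,240)),((685,238),(755,212)),((742,113),(632,182)),((686,110),(665,160))):
    print(tri(t,(110+a[0]/3.2,140+a[1]/3.2),s,(80+b[0]/2.9,100+b[1]/2.9)))
E
```

```text
cam in tool [ 7.11037262e-02  3.33146164e-05 -1.20511557e-01] fwd [-2.80962843e-01  2.85423624e-04  9.59718604e-01] up [9.59718588e-01 4.32886777e-04 2.80962710e-01]
[-0.02191573 -0.00478145  0.20000551]
[ 0.40499294 -0.25002683 -0.01691992] 0.24776318745982892
knob (array([ 0.60374118, -0.18466202,  0.1381004 ]), np.float64(0.001132299610686183))
(array([ 0.44370092, -0.20313178,  0.02332315]), np.float64(0.014015294655014856))
(array([ 0.42736292, -0.15533982,  0.08909417]), np.float64(0.032353337810432106))
(array([ 0.57583778, -0.20342958,  0.01801649]), np.float64(0.0340074505952611))
(array([ 0.54485695, -0.16303082,  0.07996128]), np.float64(0.034952664577359134))
```

The knob triangulates to z = 0.138 against the stated 0.145, which is roughly consistent. My pile-corner pairs were mismatched, with 14–35 mm ray gaps, so I'm discarding them. I'll go over the stacker with the wrist camera.

Call:
{"fn": "apply_moves", "kwargs": {"moves": [{"translation":[0.04,-0.025,-0.002]},{"translation":[0.04,-0.025,-0.002]},{"translation":[0.04,-0.025,-0.002]},{"translation":[0.04,-0.025,-0.002]},{"translation":[0.04,-0.025,-0.002]},{"translation":[0.04,-0.025,-0.002]},{"translation":[0.04,-0.025,-0.002]},{"translation":[0.04,-0.025,-0.002]},{"translation":[0.04,-0.025,-0.002]},{"translation":[0.02,-0.012,0],"delta_rot":[0,0,0.124]},{"translation":[0,0,0],"delta_rot":[0,0,0.124]},{"translation":[0,0,0]}]}}

```text
schema error: expected keys translation, delta_rot, fingers
```

```bash
python3 - <<'E'
from h import *
import pickle
p,R=pose(); print(p, np.arctan2(R[1,0],R[0,0]), manip.observe()["joint_positions"])
m=manip.camera_model("wrist"); im=manip.capture("wrist")
pickle.dump((m,p,R),open("w1.pkl","wb"))
cv2.imwrite("pics/w1.png",im[:,:,::-1])
E
```

```text
[ 0.12868505 -0.50869174  0.25279123] 0.24776318745982892 [-1.32302464e+00  2.38703701e-01 -1.40662272e-02  1.31917361e+00
  5.01006270e-06  1.57080482e+00]
```

View pics/w1.png

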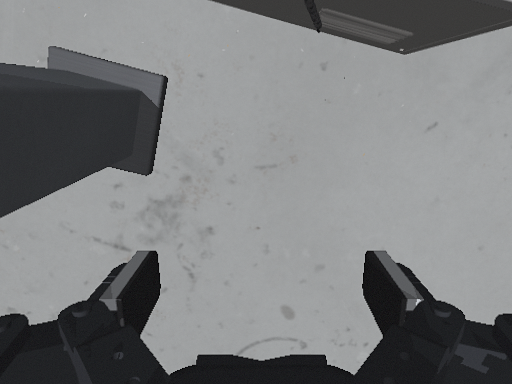

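The move was refused because every row needs all three keys. The picture only shows the start view again, with the floor and cart.

Call:
{"fn": "apply_moves", "kwargs": {"moves": [{"translation":[0.04,-0.025,-0.002],"delta_rot":[0,0,0],"fingers":0},{"translation":[0.04,-0.025,-0.002],"delta_rot":[0,0,0],"fingers":0},{"translation":[0.04,-0.025,-0.002],"delta_rot":[0,0,0],"fingers":0},{"translation":[0.04,-0.025,-0.002],"delta_rot":[0,0,0],"fingers":0},{"translation":[0.04,-0.025,-0.002],"delta_rot":[0,0,0],"fingers":0},{"translation":[0.04,-0.025,-0.002],"delta_rot":[0,0,0],"fingers":0},{"translation":[0.04,-0.025,-0.002],"delta_rot":[0,0,0],"fingers":0},{"translation":[0.04,-0.025,-0.002],"delta_rot":[0,0,0],"fingers":0},{"translation":[0.04,-0.025,-0.002],"delta_rot":[0,0,0],"fingers":0},{"translation":[0.02,-0.012,0],"delta_rot":[0,0,0.124],"fingers":0},{"translation":[0,0,0],"delta_rot":[0,0,0.124],"fingers":0},{"translation":[0,0,0],"delta_rot":[0,0,0],"fingers":0}]}}

```text
time_s: 1.4
position: [0.4505, -0.1738, 0.2696]
eef_rot: [-0.001, 1.0, -0.006, 0.0]
wrist_force: [-0.3, 0.5, 0.6]
width: 0.0852
```

```bash
cat > shot.py <<'E'
from h import *
import pickle,sys
n=sys.argv[1]
p,R=pose(); s=manip.observe(); print(s["time_s"],p, np.arctan2(R[1,0],R[0,0]), s["joint_positions"].round(3), s["wrist_force"].round(2), s["width"])
m=manip.camera_model("wrist"); im=manip.capture("wrist")
pickle.dump((m,p,R),open(n+".pkl","wb"))
cv2.imwrite(f"pics/{n}.png",im[:,:,::-1])
E
python3 shot.py w2
```

```text
1.4 [ 0.45048821 -0.17375825  0.26959385] -0.011203645946374716 [-3.690e-01  1.610e-01 -7.200e-02  1.339e+00  2.000e-03  2.784e+00] [-0.34  0.46  0.63] 0.08523816252356808
```

View pics/w2.png

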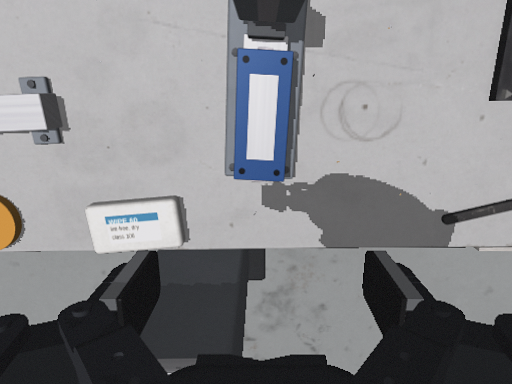

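The wrist view shows the blue pile top with corners near (238,48), (293,52), (284,181) and (234,177). The column is at the top of the picture, and the wipes pack is at (136,224).

```bash
cat > quad.py <<'E'
from h import *
import pickle
def quads(n,amin=300):
    m,p,R=pickle.load(open(n+".pkl","rb")); im=cv2.imread(f"pics/{n}.png")
    hsv=cv2.cvtColor(im,cv2.COLOR_BGR2HSV)
    k=cv2.inRange(hsv,(105,110,60),(130,255,255))
    out=[]
    for c in cv2.findContours(k,cv2.RETR_EXTERNAL,cv2.CHAIN_APPROX_NONE)[0]:
        if cv2.contourArea(c)<amin: continue
        h=cv2.convexHull(c); e=cv2.approxPolyDP(h,4,True).reshape(-1,2)
        out.append((cv2.contourArea(c),e,cv2.boxPoints(cv2.minAreaRect(c)),c))
    return m,p,R,out
E
python3 - <<'E'
from quad import *
m,p,R,o=quads("w2")
for a,e,b,c in o:
    print(a,e.tolist(),b.round(1).tolist())
    for z in (.06,.08,.1,.115):
        P=plane(m,b+[0,0],z); 
        L=[np.linalg.norm(P[i]-P[(i+1)%4]) for i in range(4)]
        print(z,np.round(L,4),P.mean(0).round(4))
E
```

```text
6712.5 [[239, 48], [292, 52], [282, 180], [234, 178]] [[230.6999969482422, 178.1999969482422], [237.3000030517578, 47.900001525878906], [292.79998779296875, 50.599998474121094], [286.20001220703125, 181.0]]
0.06 [0.1192 0.0493 0.1195 0.055 ] [ 0.4982 -0.1747  0.06  ]
0.08 [0.112  0.0463 0.1122 0.0516] [ 0.4996 -0.1747  0.08  ]
0.1 [0.1048 0.0433 0.105  0.0483] [ 0.501  -0.1747  0.1   ]
0.115 [0.0994 0.0411 0.0996 0.0458] [ 0.5021 -0.1747  0.115 ]
```

```bash
python3 - <<'E'
from quad import *
m,p,R,o=quads("w2")
c=o[0][3].reshape(-1,2).astype(float)
P=plane(m,c,.06); 
r=cv2.minAreaRect((P[:,:2]*1000).astype(np.float32)); print(r)
e=plane(m,o[0][1],.06); print(e.round(4))
# panel (white) moments inside
im=cv2.imread("pics/w2.png");h=np.zeros(im.shape[:2],np.uint8);cv2.fillPoly(h,[cv2.convexHull(o[0][3])],255)
h=cv2.erode(h,np.ones((7,7)))
g=cv2.cvtColor(im,cv2.COLOR_BGR2HSV);k=((g[...,1]<60)&(g[...,2]>150)&(h>0)).astype(np.uint8)
y,x=np.nonzero(k);Q=plane(m,np.c_[x,y],.06)[:,:2]
mu=Q.mean(0);w,v=np.linalg.eigh(np.cov((Q-mu).T));a=v[:,1];print("panel",len(Q),mu,np.arctan(a[1]/a[0]))
rr=cv2.minAreaRect((Q*1000).astype(np.float32));print(rr)
m2=manip.camera_model("top")
# yaw from knob
t=manip.camera_model("top");print("knob",plane(t,[(110+733/3.2,140+48/3.2)],.145))
E
```

```text
((498.1653137207031, -174.80368041992188), (49.7382926940918, 119.22737884521484), 86.45079803466797)
[[ 0.5591 -0.1553  0.06  ]
 [ 0.5552 -0.2024  0.06  ]
 [ 0.438  -0.1942  0.06  ]
 [ 0.4406 -0.1468  0.06  ]]
panel 2439 [ 0.49924935 -0.1746455 ] -0.062353537151023035
((497.80267333984375, -174.56491088867188), (26.62830924987793, 78.51580047607422), 86.40703582763672)
knob [[ 0.60193595 -0.1836618   0.145     ]]
```

Pile centre comes out at about (0.498, -0.1747) with yaw about -0.06 and its top near z ≈ 0.06. The measured size is 119×50 mm at that height, and the knob is 104 mm away, as stated. Next is the magazine.

Call:
{"fn": "apply_moves", "kwargs": {"moves": [{"translation":[0.007,-0.043,0],"delta_rot":[0,0,0],"fingers":0},{"translation":[0.007,-0.043,0],"delta_rot":[0,0,0],"fingers":0},{"translation":[0.007,-0.043,0],"delta_rot":[0,0,0],"fingers":0},{"translation":[0.007,-0.043,0],"delta_rot":[0,0,0],"fingers":0},{"translation":[0.007,-0.043,0],"delta_rot":[0,0,0],"fingers":0},{"translation":[0.007,-0.043,0],"delta_rot":[0,0,0],"fingers":0},{"translation":[0.007,-0.043,0],"delta_rot":[0,0,0],"fingers":0},{"translation":[0,0,0],"delta_rot":[0,0,-0.144],"fingers":0},{"translation":[0,0,0],"delta_rot":[0,0,-0.144],"fingers":0},{"translation":[0,0,0],"delta_rot":[0,0,-0.144],"fingers":0},{"translation":[0,0,0],"delta_rot":[0,0,-0.144],"fingers":0},{"translation":[0,0,0],"delta_rot":[0,0,-0.144],"fingers":0}]}}

```text
time_s: 2.65
position: [0.499, 0.0622, 0.2717]
eef_rot: [-0.026, 0.91, 0.414, 0.008]
wrist_force: [-0.9, -0.5, -0.0]
width: 0.0853
```

Call:
{"fn": "apply_moves", "kwargs": {"moves": [{"translation":[0,0,0],"delta_rot":[0,0,-0.144],"fingers":0},{"translation":[0,0,0],"delta_rot":[0,0,-0.144],"fingers":0},{"translation":[0,0,0],"delta_rot":[0,0,-0.144],"fingers":0},{"translation":[0,0,0],"delta_rot":[0,0,-0.144],"fingers":0},{"translation":[0,0,0],"delta_rot":[0,0,-0.144],"fingers":0},{"translation":[0,0,0],"delta_rot":[0,0,-0.144],"fingers":0},{"translation":[0,0,0],"delta_rot":[0,0,0],"fingers":0}]}}

```text
time_s: 3.35
position: [0.4977, 0.0556, 0.2716]
eef_rot: [-0.02, 0.638, 0.77, 0.019]
wrist_force: [0.0, 0.2, 0.2]
width: 0.0852
```

```bash
python3 shot.py w3
```

```text
3.35 [0.49768476 0.05560151 0.27161002] 1.7584824961769359 [ 0.081  0.192 -0.028  1.353  0.054  1.464] [0.01 0.18 0.24] 0.08516204247332691
```

View pics/w3.png

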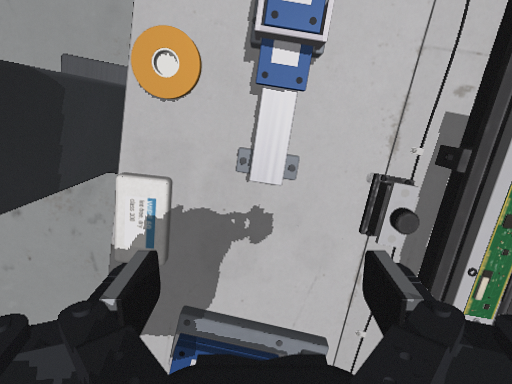

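The wrist view shows the plate end's front corners at about (257,82) and (304,90). The ledge end is at about (250,182)–(283,184), with its foot tabs at row 165. The tool is tilted about 2.4°, which I'll correct.

```bash
python3 - <<'E'
from quad import *
m,p,R,o=quads("w3")
for a,e,b,c in o: print(a,e.tolist())
im=cv2.imread("pics/w3.png")
cv2.imwrite("pics/w3z.png",cv2.resize(im[0:200,200:360],None,fx=3,fy=3,interpolation=cv2.INTER_CUBIC)[:600])
print("plate end",plane(m,[(257,82),(304,90)],.042))
print("ledge end",plane(m,[(250,182),(283,184)],.03))
print(R.round(3))
# rotation correction
yaw=np.pi/2
Rt=np.array([[0,1,0],[1,0,0],[0,0,-1.]])
print("rotvec to yaw90",Rn.from_matrix(R.T@Rt).as_rotvec())
E
```

```text
1064.0 [[170, 373], [175, 347], [197, 337], [273, 357]]
1527.5 [[262, 38], [312, 47], [303, 90], [256, 82]]
1487.0 [[324, 0], [319, 32], [264, 23], [267, 0]]
plate end [[0.47696389 0.14633089 0.042     ]
 [0.52384526 0.14755603 0.042     ]]
ledge end [[0.48816353 0.04430781 0.03      ]
 [0.52379542 0.0487726  0.03      ]]
[[-0.186  0.982 -0.006]
 [ 0.981  0.186  0.054]
 [ 0.054  0.004 -0.999]]
rotvec to yaw90 [-0.00142826 -0.05401919  0.18754272]
```

View pics/w3z.png

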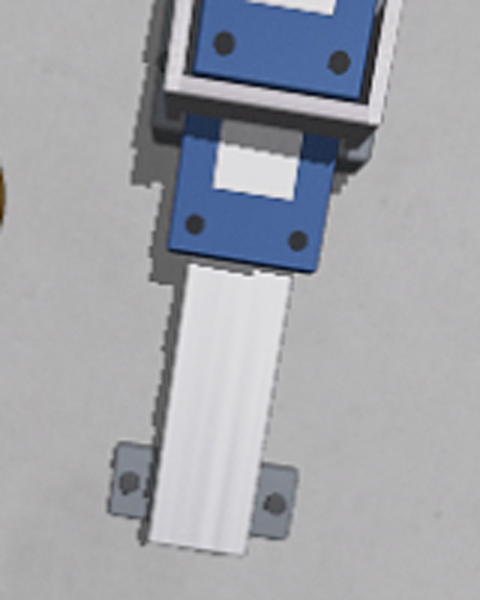

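Call:
{"fn": "apply_moves", "kwargs": {"moves": [{"translation":[0,0,0],"delta_rot":[0,-0.054,0.137],"fingers":0},{"translation":[0.018,0.002,0.025],"delta_rot":[0,0,0],"fingers":0},{"translation":[0.018,0.002,0.025],"delta_rot":[0,0,0],"fingers":0},{"translation":[0,0,0.02],"delta_rot":[0,0,0],"fingers":0},{"translation":[0,0,0],"delta_rot":[0,0,0],"fingers":0},{"translation":[0,0,0],"delta_rot":[0,0,0],"fingers":0}]}}

```text
time_s: 4.0
position: [0.501, 0.09, 0.2009]
eef_rot: [0.002, 0.7, 0.714, 0.0]
wrist_force: [-0.3, 0.5, 0.3]
width: 0.0856
```

```bash
python3 shot.py w4; python3 - <<'E'
from quad import *
m,p,R,o=quads("w4"); print(R.round(3))
for a,e,b,c in o: print(a,e.tolist())
E
```

```text
4.0 [0.50098192 0.08997074 0.20086266] 1.5898401478180222 [ 0.179  0.233 -0.157  1.179 -0.003  1.731] [-0.31  0.48  0.31] 0.0856388333591975
[[-0.019  1.     0.003]
 [ 1.     0.019 -0.002]
 [-0.002  0.002 -1.   ]]
2407.0 [[292, 55], [291, 109], [230, 110], [228, 56]]
2659.0 [[298, 1], [297, 39], [225, 40], [223, 0]]
```

View pics/w4.png

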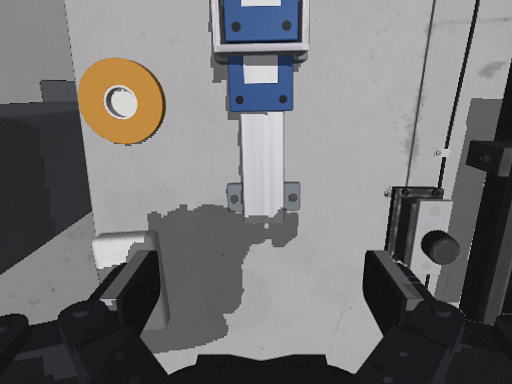

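Now level at yaw 1.59. The plate end's front corners are at (230,110) and (291,109). The ledge runs from row 113 to row 217, at columns 241–284.

```bash
python3 - <<'E'
from quad import *
m,p,R,o=quads("w4")
im=cv2.imread("pics/w4.png");hsv=cv2.cvtColor(im,cv2.COLOR_BGR2HSV)
k=cv2.inRange(hsv,(105,110,60),(130,255,255))
# subpixel-ish edges per row of plate (rows 62-106)
def fit(rows,f,z):
    L=[];Rr=[]
    for r in rows:
        a=f(r); L.append((a[0]-.5,r));Rr.append((a[1]+.5,r))
    A=plane(m,L,z)[:,:2];B=plane(m,Rr,z)[:,:2]
    res=[]
    for P in (A,B):
        q=np.polyfit(P[:,1],P[:,0],1); res.append(q)
    y=A[:,1].mean(); x=[np.polyval(q,y) for q in res]
    print("slopes dx/dy",[round(q[0],4) for q in res],"mid at y=%.4f x=%.4f width %.4f"%(y,np.mean(x),abs(x[0]-x[1])))
fit(range(85,107),lambda r:(lambda c:(c[0],c[-1]))(np.nonzero(k[r])[0]),.042)
g=cv2.cvtColor(im,cv2.COLOR_BGR2GRAY)
for r in (120,160,200): print(r,g[r,232:295].tolist())
cols=range(238,285); P=[(c,np.nonzero(k[:,c])[0].max()+.5) for c in cols]
Q=plane(m,P,.042); print("end edge y",Q[:,1].mean(),"x",Q[:,0].mean(),"slope dy/dx",np.polyfit(Q[:,0],Q[:,1],1)[0])
print("ledge end",plane(m,[(262,217)],.03))
E
```

```text
slopes dx/dy [np.float64(-0.0525), np.float64(0.001)] mid at y=0.1576 x=0.4994 width 0.0488
120 [166, 166, 168, 167, 168, 170, 140, 90, 101, 158, 207, 215, 209, 207, 207, 206, 205, 206, 204, 204, 203, 203, 202, 203, 207, 209, 207, 208, 208, 207, 208, 211, 211, 213, 214, 213, 212, 208, 209, 210, 211, 212, 213, 215, 216, 216, 216, 215, 216, 218, 202, 157, 153, 175, 174, 173, 175, 176, 174, 173, 173, 173, 174]
160 [171, 171, 171, 172, 173, 172, 175, 146, 88, 84, 132, 193, 208, 205, 202, 202, 204, 202, 200, 199, 198, 199, 198, 199, 203, 202, 201, 199, 199, 197, 198, 201, 205, 206, 209, 208, 205, 202, 200, 200, 200, 204, 204, 207, 211, 211, 208, 207, 208, 213, 199, 157, 154, 174, 173, 170, 170, 171, 172, 172, 172, 172, 173]
200 [78, 81, 79, 79, 77, 70, 100, 130, 110, 67, 65, 101, 165, 197, 195, 194, 196, 196, 197, 197, 194, 193, 191, 194, 195, 195, 194, 193, 191, 190, 191, 193, 197, 201, 202, 203, 201, 198, 192, 189, 189, 194, 196, 199, 201, 202, 200, 197, 198, 203, 195, 144, 103, 127, 126, 127, 105, 65, 74, 77, 78, 79, 78]
end edge y 0.1467282148327835 x 0.5000244914550293 slope dy/dx 0.023596857828222337
ledge end [[0.50270554 0.05271099 0.03      ]]
```

```bash
python3 - <<'E'
from quad import *
m,p,R,o=quads("w4")
for z in (.03,):
  A=plane(m,[(241.3,120),(282.5,120),(242.3,160),(282.6,160),(243.6,200),(282.8,200)],z);print(A.round(4))
  M=(A[::2]+A[1::2])/2; print(M, np.polyfit(M[:,1],M[:,0],1))
  E=[np.polyfit(A[i::2,1],A[i::2,0],1)[0] for i in (0,1)];print(E)
# top cam: tower+end blue line
t=manip.camera_model("top")
# back tower vs ledge end line
print(plane(t,[(110+322/3.2,140+182/3.2),(110+180/3.2,140+190/3.2)],.072),plane(t,[(110+475/3.2,140+180/3.2)],.03))
E
```

```text
[[0.4839 0.1382 0.03  ]
 [0.5181 0.1388 0.03  ]
 [0.4848 0.1045 0.03  ]
 [0.5194 0.1052 0.03  ]
 [0.486  0.0685 0.03  ]
 [0.5209 0.0691 0.03  ]]
[[0.50095579 0.13848148 0.03      ]
 [0.50208037 0.10484402 0.03      ]
 [0.50346138 0.06881589 0.03      ]] [-0.0359939   0.50591091]
[np.float64(-0.03146075066763235), np.float64(-0.040526508487907044)]
[[0.49760515 0.18374305 0.072     ]
 [0.49222356 0.3147272  0.072     ]] [[0.50175633 0.04270031 0.03      ]]
```

Magazine axis: dx/dy = -0.036, so its yaw is 1.607. The plate end is at y = 0.147 and the ledge width measures 34–35 mm against 36, which is consistent. I'll move above the grip point at (0.500, 0.162).

Call:
{"fn": "apply_moves", "kwargs": {"moves": [{"translation":[0.036,0.0008,0],"delta_rot":[0,0,-0.017],"fingers":0},{"translation":[0.036,0.0008,0],"delta_rot":[0,0,0],"fingers":0},{"translation":[0,0,0.035],"delta_rot":[0,0,0],"fingers":0},{"translation":[0,0,0.035],"delta_rot":[0,0,0],"fingers":0},{"translation":[0,0,0.03],"delta_rot":[0,0,0],"fingers":0},{"translation":[0,0,0],"delta_rot":[0,0,0],"fingers":0},{"translation":[0,0,0],"delta_rot":[0,0,0],"fingers":0}]}}

```text
time_s: 4.75
position: [0.5083, 0.1635, 0.1083]
eef_rot: [0.006, 0.698, 0.716, 0.007]
wrist_force: [0.4, 0.2, 0.1]
width: 0.0856
```

```bash
python3 shot.py w5; python3 - <<'E'
from h import *
p,R=pose();print(R.round(4), R.T@(np.array([.5001,.162,.0545])-p))
im=manip.capture("scene");cv2.imwrite("pics/s5.png",cv2.resize(im[150:320,120:320,::-1],None,fx=3,fy=3,interpolation=cv2.INTER_CUBIC))
E
```

```text
4.75 [0.50833358 0.16349663 0.10834087] 1.5969489480696917 [ 0.313  0.331 -0.273  0.949 -0.003  1.858] [0.38 0.17 0.1 ] 0.08556504227515001
[[-0.0261  0.9995  0.0183]
 [ 0.9997  0.0261  0.0024]
 [ 0.0019  0.0183 -0.9998]] [-0.00134438 -0.00928064  0.05378642]
```

View pics/w5.png

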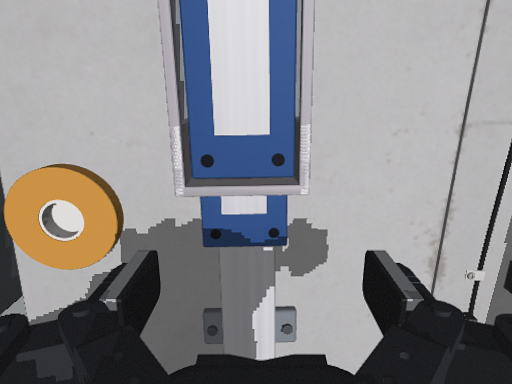

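View pics/s5.png

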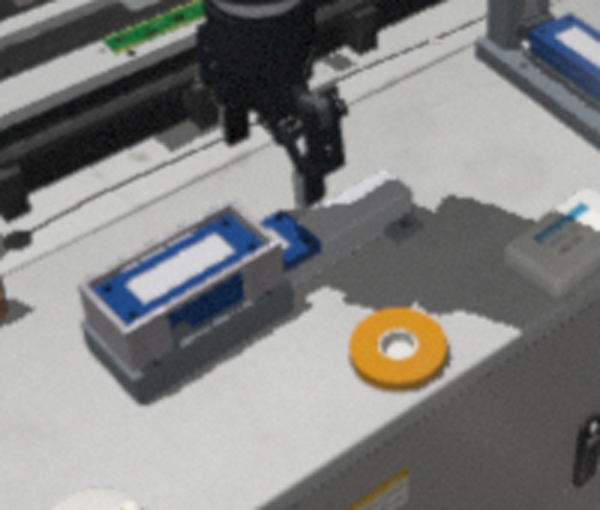

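Both views are clear: the plate end is between the jaws, about 8 mm off centre, and the tool is tilted about 1°. I'll work out the correction.

```bash
cat >> h.py <<'E'
def corr(target,yaw):
    p,R=pose();c,s=np.cos(yaw),np.sin(yaw)
    Rt=np.array([[c,s,0],[s,-c,0],[0,0,-1.]])
    print("p",p.round(4),"rotvec",Rn.from_matrix(R.T@Rt).as_rotvec().round(4),"trans in target axes",(Rt.T@(np.array(target)-p)).round(4))
E
python3 -c "
from h import *
corr([.5001,.162,.0545],1.607)"
```

```text
p [0.5086 0.1636 0.1087] rotvec [ 0.0191 -0.0021 -0.01  ] trans in target axes [-0.0013 -0.0085  0.0542]
```

Call:
{"fn": "apply_moves", "kwargs": {"moves": [{"translation":[-0.001,-0.0085,0],"delta_rot":[0.019,-0.002,-0.01],"fingers":0},{"translation":[0,0,0],"delta_rot":[0,0,0],"fingers":0},{"translation":[0,0,0.015],"delta_rot":[0,0,0],"fingers":0},{"translation":[0,0,0.015],"delta_rot":[0,0,0],"fingers":0},{"translation":[0,0,0],"delta_rot":[0,0,0],"fingers":0}]}}

```text
time_s: 5.35
position: [0.5027, 0.1628, 0.084]
eef_rot: [0.002, 0.694, 0.72, 0.004]
wrist_force: [-0.1, -0.5, -0.9]
width: 0.0854
```

```bash
python3 -c "
from h import *
corr([.5001,.162,.0545],1.607)"
```

```text
p [0.5027 0.1628 0.084 ] rotvec [ 0.0074 -0.0025 -0.    ] trans in target axes [-0.0007 -0.0026  0.0295]
```

Call:
{"fn": "apply_moves", "kwargs": {"moves": [{"translation":[-0.001,-0.0026,0.01],"delta_rot":[0.008,-0.002,0],"fingers":0},{"translation":[0,0,0.01],"delta_rot":[0,0,0],"fingers":0},{"translation":[0,0,0.008],"delta_rot":[0,0,0],"fingers":0},{"translation":[0,0,0],"delta_rot":[0,0,0],"fingers":0},{"translation":[0,0,0],"delta_rot":[0,0,0],"fingers":0}]}}

```text
time_s: 5.85
position: [0.5009, 0.1619, 0.0556]
eef_rot: [-0.0, 0.694, 0.72, 0.001]
wrist_force: [0.8, 0.5, 0.1]
width: 0.0854
```

```bash
python3 -c "
from h import *
corr([.5001,.162,.0545],1.607)"; python3 shot.py w6
```

```text
p [0.5009 0.1619 0.0556] rotvec [ 0.0006 -0.0009 -0.0001] trans in target axes [ 0.0001 -0.0008  0.0011]
5.85 [0.50085649 0.16188845 0.05561773] 1.6068878324689506 [ 3.120e-01  3.850e-01 -3.480e-01  8.370e-01  1.000e-03  1.847e+00] [0.79 0.55 0.06] 0.08541341406064303
```

View pics/w6.png

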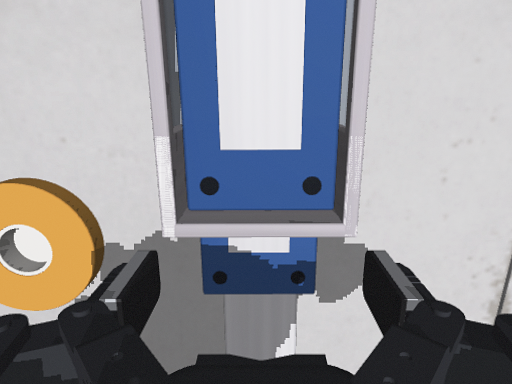

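The plate is centred between the jaws: plate at column 259.5, jaws at 261. I'll close on it.

Call:
{"fn": "apply_moves", "kwargs": {"grip_force": 60, "moves": [{"translation":[0,-0.0008,0.001],"delta_rot":[0,0,0],"fingers":0.3},{"translation":[0,0,0],"delta_rot":[0,0,0],"fingers":0.6},{"translation":[0,0,0],"delta_rot":[0,0,0],"fingers":1},{"translation":[0,0,0],"delta_rot":[0,0,0],"fingers":1},{"translation":[0,0,0],"delta_rot":[0,0,0],"fingers":1},{"translation":[0,0,0],"delta_rot":[0,0,0],"fingers":1},{"translation":[0,0,0],"delta_rot":[0,0,0],"fingers":1}]}}

```text
time_s: 6.6
position: [0.5003, 0.162, 0.0559]
eef_rot: [0.0, 0.694, 0.72, 0.001]
wrist_force: [0.6, 0.5, -0.8]
width: 0.0476
```

```bash
python3 shot.py w7;  python3 - <<'E'
from h import *
im=manip.capture("scene");cv2.imwrite("pics/s7.png",cv2.resize(im[150:300,160:320,::-1],None,fx=4,fy=4,interpolation=cv2.INTER_CUBIC))
E
```

```text
6.6 [0.50027702 0.16197132 0.05590877] 1.6070838276794028 [ 3.130e-01  3.830e-01 -3.500e-01  8.350e-01  1.000e-03  1.847e+00] [ 0.62  0.51 -0.81] 0.04757934895779583
```

View pics/w7.png

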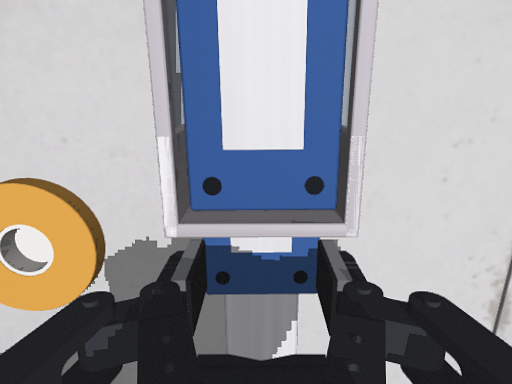

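View pics/s7.png

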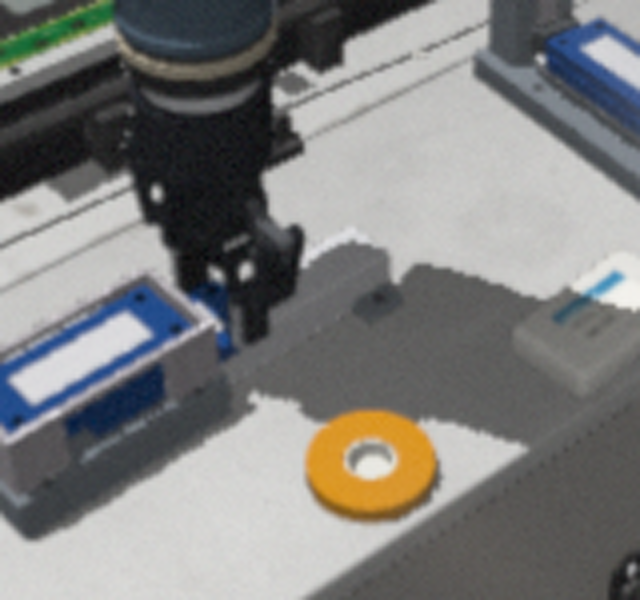

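The grip is on the plate (opening 47.6 mm against its 50 mm width). I'll pull straight out along tool -x.

Call:
{"fn": "apply_moves", "kwargs": {"moves": [{"translation":[-0.01,0,0],"delta_rot":[0,0,0],"fingers":1},{"translation":[-0.01,0,0],"delta_rot":[0,0,0],"fingers":1},{"translation":[-0.01,0,0],"delta_rot":[0,0,0],"fingers":1},{"translation":[0,0,0],"delta_rot":[0,0,0],"fingers":1}]}}

```text
time_s: 7.1
position: [0.5016, 0.1314, 0.0559]
eef_rot: [-0.001, 0.694, 0.72, 0.003]
wrist_force: [-0.4, 1.0, -2.1]
width: 0.0477
```

```bash
python3 -c "
from h import *
corr([.5034,.07,.056],1.607);print(manip.observe()['wrist_force'],manip.observe()['width'])"; python3 shot.py w8
```

```text
p [0.5016 0.1314 0.0559] rotvec [ 0.0023 -0.0051  0.0018] trans in target axes [-0.0614 -0.0005 -0.0001]
[-0.37470243  1.00127873 -2.09294314] 0.04772079047208285
7.1 [0.50164594 0.1313772  0.0558894 ] 1.608849251968556 [ 0.254  0.372 -0.369  0.827  0.005  1.786] [-0.37  1.   -2.09] 0.04772079047208285
```

View pics/w8.png

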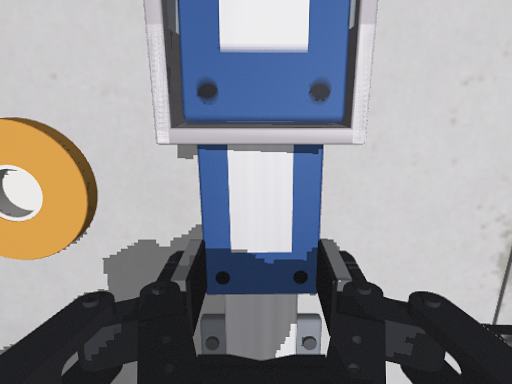

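The plate has come out about 30 mm without slipping (its front edge is still at row 293) and the upper plates are staying put. I'll continue.

Call:
{"fn": "apply_moves", "kwargs": {"moves": [{"translation":[-0.01,0,0],"delta_rot":[0.002,-0.005,0],"fingers":1},{"translation":[-0.01,0,0],"delta_rot":[0,0,0],"fingers":1},{"translation":[-0.01,0,0],"delta_rot":[0,0,0],"fingers":1},{"translation":[-0.01,0,0],"delta_rot":[0,0,0],"fingers":1},{"translation":[-0.01,0,0],"delta_rot":[0,0,0],"fingers":1},{"translation":[-0.01,0,0],"delta_rot":[0,0,0],"fingers":1},{"translation":[-0.003,0,0],"delta_rot":[0,0,0],"fingers":1},{"translation":[0,0,0],"delta_rot":[0,0,0],"fingers":1},{"translation":[0,0,0],"delta_rot":[0,0,0],"fingers":1}]}}

```text
time_s: 8.05
position: [0.504, 0.0611, 0.056]
eef_rot: [0.001, 0.694, 0.72, -0.001]
wrist_force: [0.7, 0.0, -0.6]
width: 0.0477
```

```bash
python3 -c "
from h import *
corr([.5034,.07,.056],1.607);print(manip.observe()['wrist_force'],manip.observe()['width'])"; python3 shot.py w9;python3 - <<'E'
from h import *
im=manip.capture("top");cv2.imwrite("pics/t9.png",cv2.resize(im[140:260,110:360,::-1],None,fx=3.2,fy=3.2,interpolation=cv2.INTER_CUBIC))
E
```

```text
p [0.504  0.0611 0.056 ] rotvec [-0.      0.0028 -0.0006] trans in target axes [ 0.0089 -0.0003  0.    ]
[ 6.70468106e-01  6.10228907e-04 -5.69584129e-01] 0.04774836967221545
8.05 [0.50404845 0.06108079 0.05601008] 1.6063530837859759 [ 0.122  0.358 -0.391  0.822 -0.003  1.657] [ 0.67  0.   -0.57] 0.04774836967221545
```

View pics/w9.png

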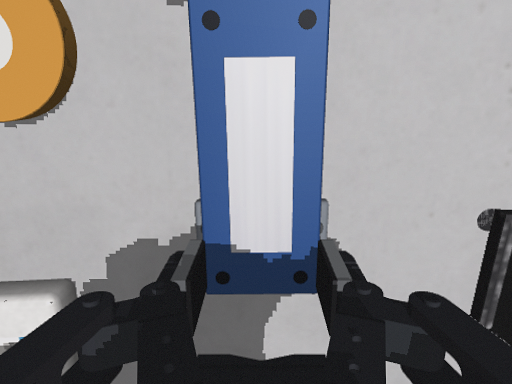

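View pics/t9.png

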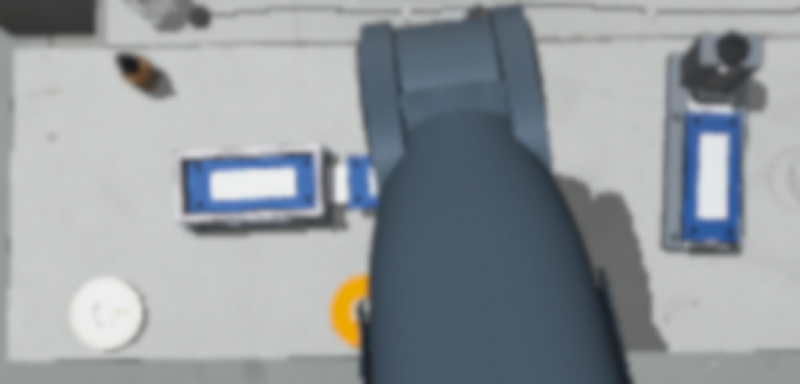

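The plate is out on the ledge. It has travelled 101 mm, so its centre is at about magazine x -0.147, with a clear gap to the tower, and the two upper plates are still in place. I'll check the fingertip height against the plate's underside.

```bash
python3 - <<'E'
from h import *
im=manip.capture("scene");
s=manip.camera_model("scene")
p,R=pose()
q=proj(s,[p+R@np.array([0,y,.022]) for y in (-.025,.025)]);print(q)
# plate bottom/top corner projections near end
q2=proj(s,[[.4795,.046,.03],[.4795,.046,.042],[.4795,.0611,.03],[.4795,.0611,.042]]);print(q2)
c0,r0=int(q2[0,0])-40,int(q2[0,1])-45
a=cv2.resize(im[r0:r0+75,c0:c0+100,::-1],None,fx=8,fy=8,interpolation=cv2.INTER_CUBIC)
print(c0,r0)
cv2.imwrite("pics/s9.png",a)
E
```

```text
[[254.7792969  215.16846117]
 [241.42898149 205.12593844]]
[[259.2252121  213.77224506]
 [259.23276839 210.07627033]
 [254.44738251 216.44249417]
 [254.41900427 212.73923405]]
219 168
```

View pics/s9.png

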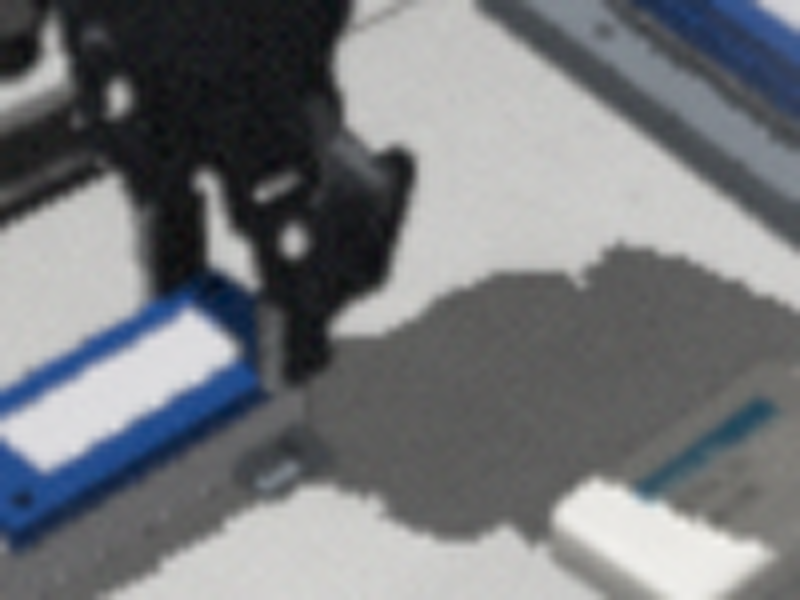

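The fingertips look roughly at, or a little above, the plate's underside; the picture can't separate the two. I'll regrip at the plate's centre about 2.5 mm higher, with the plate resting on the ledge.

Call:
{"fn": "apply_moves", "kwargs": {"moves": [{"translation":[0,0,0],"delta_rot":[0,0,0],"fingers":0.3},{"translation":[0,0,0],"delta_rot":[0,0,0],"fingers":0},{"translation":[0,0,0],"delta_rot":[0,0,0],"fingers":0},{"translation":[0,0,0],"delta_rot":[0,0,0],"fingers":0},{"translation":[0,0,0],"delta_rot":[0,0,0],"fingers":0},{"translation":[0.015,0,-0.002],"delta_rot":[0,0,0],"fingers":0},{"translation":[0.015,0,0],"delta_rot":[0,0,0],"fingers":0},{"translation":[0.012,0,0],"delta_rot":[0,0,0],"fingers":0},{"translation":[0,0,0],"delta_rot":[0,0,0],"fingers":0},{"translation":[0,0,0],"delta_rot":[0,0,0],"fingers":0}]}}

```text
time_s: 9.2
position: [0.5026, 0.1087, 0.0583]
eef_rot: [0.001, 0.693, 0.721, -0.001]
wrist_force: [-0.1, -0.0, -0.8]
width: 0.0852
```

```bash
python3 -c "
from h import *
corr([.5024,.1058,.0585],1.607);print(manip.observe()['wrist_force'],manip.observe()['width'])"; python3 shot.py w10
```

```text
p [0.5026 0.1087 0.0583] rotvec [0.001  0.0027 0.0028] trans in target axes [-0.0029 -0.0003 -0.0002]
[-0.11623858 -0.02293255 -0.77337003] 0.08517700559503574
9.2 [0.5026016  0.10872943 0.05828478] 1.609818241353959 [ 0.215  0.364 -0.373  0.832 -0.003  1.746] [-0.12 -0.02 -0.77] 0.08517700559503574
```

View pics/w10.png

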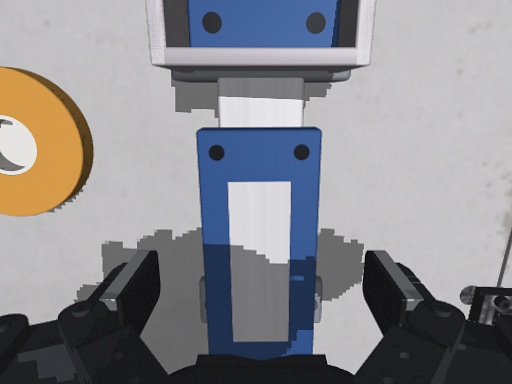

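The plate lies flat on the ledge, clear of the tower. Its back edge is at row 128 (columns 198–321) and the panel spans rows 181–342.

```bash
python3 - <<'E'
from quad import *
m,p,R,o=quads("w10")
b=plane(m,[(199,128.5),(320,127.5),(228.5,181.5),(291.5,181),(232,342),(290,342)],.042);print(b.round(4))
mid=(b[0]+b[1])/2; ax=np.array([-.036,1,0]);print("from back",mid-.06*ax, "panel",b[2:].mean(0))
k=plane(m,[(216.5,152.5),(301.5,152.5)],.042);print(k)
d=(b[2]+b[3]-b[4]-b[5])/2;print("axis",d[0]/d[1])
E
```

```text
[[0.4758 0.1652 0.042 ]
 [0.5232 0.1674 0.042 ]
 [0.4876 0.1442 0.042 ]
 [0.5134 0.1454 0.042 ]
 [0.4903 0.0659 0.042 ]
 [0.5176 0.0669 0.042 ]]
from back [0.50166403 0.10629399 0.042     ] panel [0.5022367 0.1056073 0.042    ]
[[0.48268165 0.15598252 0.042     ]
 [0.51666267 0.15729304 0.042     ]]
axis -0.04391096325375981
```

Plate centre is about (0.502, 0.106), and three estimates agree within 1 mm. I'll shift 3 mm back and close.

Call:
{"fn": "apply_moves", "kwargs": {"grip_force": 60, "moves": [{"translation":[-0.003,-0.0004,0],"delta_rot":[0.001,0.002,0],"fingers":0},{"translation":[0,0,0],"delta_rot":[0,0,0],"fingers":0.3},{"translation":[0,0,0],"delta_rot":[0,0,0],"fingers":0.6},{"translation":[0,0,0],"delta_rot":[0,0,0],"fingers":1},{"translation":[0,0,0],"delta_rot":[0,0,0],"fingers":1},{"translation":[0,0,0],"delta_rot":[0,0,0],"fingers":1},{"translation":[0,0,0],"delta_rot":[0,0,0],"fingers":1},{"translation":[0,0,0],"delta_rot":[0,0,0],"fingers":1}]}}

```text
time_s: 10.05
position: [0.5022, 0.104, 0.0589]
eef_rot: [-0.0, 0.694, 0.72, 0.0]
wrist_force: [-0.2, 0.6, 1.7]
width: 0.0467
```

Call:
{"fn": "apply_moves", "kwargs": {"moves": [{"translation":[0,0,-0.01],"delta_rot":[0,0,0],"fingers":1},{"translation":[0,0,-0.01],"delta_rot":[0,0,0],"fingers":1},{"translation":[0,0,0],"delta_rot":[0,0,0],"fingers":1}]}}

```text
time_s: 10.35
position: [0.502, 0.1038, 0.0803]
eef_rot: [-0.0, 0.694, 0.72, -0.001]
wrist_force: [0.6, 0.4, -1.7]
width: 0.047
```

```bash
python3 -c "
from h import *
corr([.5024,.1058,.2],1.607);print(manip.observe()['wrist_force'],manip.observe()['ft_torque'],manip.observe()['width'])"; python3 shot.py w11; python3 - <<'E'
from h import *
im=manip.capture("scene");
cv2.imwrite("pics/s11.png",cv2.resize(im[150:250,180:310,::-1],None,fx=6,fy=6,interpolation=cv2.INTER_CUBIC))
E
```

```text
p [0.502  0.1038 0.0803] rotvec [-0.0011  0.0004  0.0003] trans in target axes [ 0.002   0.0005 -0.1197]
[ 0.62164502  0.41548653 -1.69246844] [ 0.00632598 -0.02367039  0.00015682] 0.046976303747152365
10.35 [0.50199654 0.10377453 0.08025329] 1.607324483053131 [ 0.204  0.339 -0.345  0.888 -0.     1.738] [ 0.62  0.42 -1.69] 0.046976303747152365
```

View pics/s11.png

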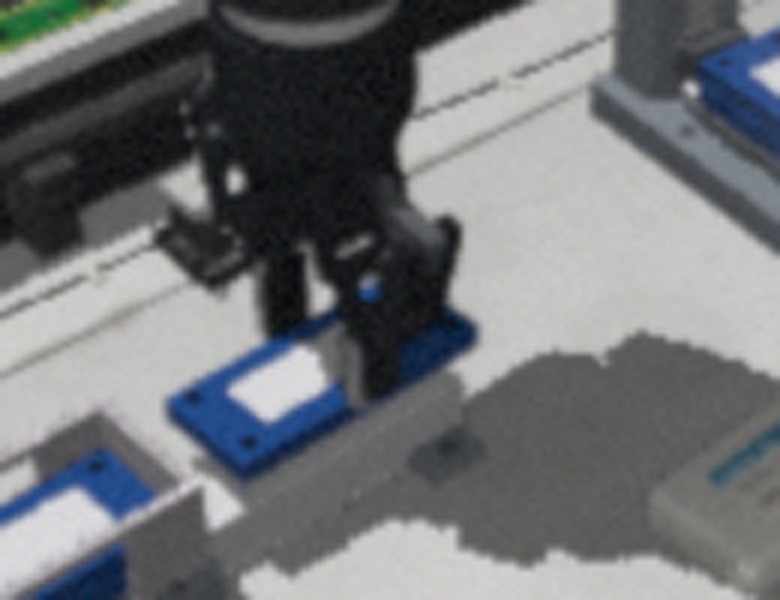

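View pics/w11.png

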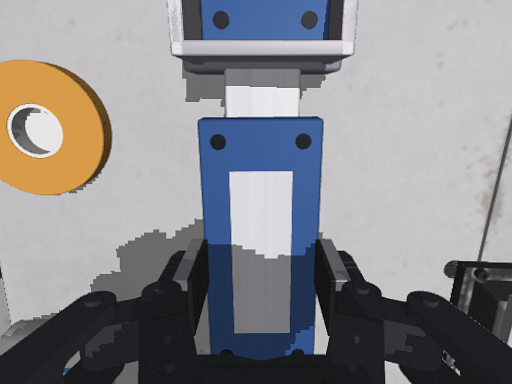

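The plate is lifted about 20 mm and hangs level, with fingertips inside its thickness. It reads -1.7 N, which fits 0.15 kg. I'll work out the plate's centre in the tool frame and the carry move.

```bash
python3 - <<'E'
from quad import *
m,p,R,o=quads("w11")
b=plane(m,[(200,118),(321,117.5),(229.5,171.5),(292.5,171),(233,333),(291,332.5)],.042+p[2]-.0589)
b=(b-p)@R; print(b.round(4)); print("from back",(b[0]+b[1])/2-[.06,0,0],"panel",b[2:].mean(0))
d=(b[2]+b[3]-b[4]-b[5])/2;print("axis tool",d[1]/d[0])
E
```

```text
[[ 0.0615 -0.0241  0.0169]
 [ 0.0616  0.0231  0.0168]
 [ 0.0401 -0.0132  0.0169]
 [ 0.0403  0.0126  0.0169]
 [-0.0377 -0.0135  0.0169]
 [-0.0374  0.0138  0.0169]]
from back [ 0.00154264 -0.0004966   0.01687446] panel [ 1.29655829e-03 -8.66378524e-05  1.68995535e-02]
axis tool -0.0056195523877127385
```

Call:
{"fn": "apply_moves", "kwargs": {"moves": [{"translation":[0,0,-0.02],"delta_rot":[0,0,0],"fingers":1},{"translation":[0,0,-0.03],"delta_rot":[0,0,0],"fingers":1},{"translation":[0,0,-0.03],"delta_rot":[0,0,0],"fingers":1},{"translation":[0,0,-0.03],"delta_rot":[0,0,0],"fingers":1},{"translation":[-0.02,-0.002,-0.02],"delta_rot":[0,0,0],"fingers":1},{"translation":[-0.025,-0.002,0],"delta_rot":[0,0,0],"fingers":1},{"translation":[-0.025,-0.002,0],"delta_rot":[0,0,0],"fingers":1},{"translation":[-0.025,-0.002,0],"delta_rot":[0,0,0],"fingers":1},{"translation":[-0.025,-0.002,0],"delta_rot":[0,0,0],"fingers":1},{"translation":[-0.025,-0.001,0],"delta_rot":[0,0,0],"fingers":1},{"translation":[-0.025,-0.001,0],"delta_rot":[0,0,0],"fingers":1},{"translation":[-0.025,-0.001,0],"delta_rot":[0,0,0],"fingers":1}]}}

```text
time_s: 11.65
position: [0.4941, -0.0961, 0.2124]
eef_rot: [-0.002, 0.692, 0.722, -0.003]
wrist_force: [0.5, 0.7, -1.3]
width: 0.0469
```

Call:
{"fn": "apply_moves", "kwargs": {"moves": [{"translation":[-0.025,0,0],"delta_rot":[0,0,0],"fingers":1},{"translation":[-0.025,0,0],"delta_rot":[0,0,0.1],"fingers":1},{"translation":[0,0,0],"delta_rot":[0,0,0.1],"fingers":1},{"translation":[0,0,0],"delta_rot":[0,0,0.12],"fingers":1},{"translation":[0,0,0],"delta_rot":[0,0,0.12],"fingers":1},{"translation":[0,0,0],"delta_rot":[0,0,0.12],"fingers":1},{"translation":[0,0,0],"delta_rot":[0,0,0.12],"fingers":1},{"translation":[0,0,0],"delta_rot":[0,0,0.12],"fingers":1},{"translation":[0,0,0],"delta_rot":[0,0,0.12],"fingers":1},{"translation":[0,0,0],"delta_rot":[0,0,0.12],"fingers":1},{"translation":[0,0,0],"delta_rot":[0,0,0.12],"fingers":1},{"translation":[0,0,0],"delta_rot":[0,0,0],"fingers":1}]}}

```text
time_s: 12.85
position: [0.4934, -0.152, 0.208]
eef_rot: [-0.001, 0.98, 0.199, -0.006]
wrist_force: [-0.1, -0.1, -1.8]
width: 0.0465
```

```bash
python3 -c "
from h import *
corr([.4965,-.1746,.2],-.062);print(manip.observe()['wrist_force'],manip.observe()['width'],manip.observe()['joint_positions'].round(2))"
```

```text
p [ 0.4934 -0.152   0.208 ] rotvec [-0.0013  0.0129  0.4626] trans in target axes [0.0045 0.0223 0.008 ]
[-0.13528428 -0.05894995 -1.80228742] 0.04654483145776634 [-0.3   0.25 -0.11  1.22 -0.    2.44]
```

Call:
{"fn": "apply_moves", "kwargs": {"moves": [{"translation":[0,0,0],"delta_rot":[0,0.006,0.12],"fingers":1},{"translation":[0,0,0],"delta_rot":[0,0.006,0.12],"fingers":1},{"translation":[0,0,0],"delta_rot":[0,0,0.12],"fingers":1},{"translation":[0,0,0],"delta_rot":[0,0,0.1],"fingers":1},{"translation":[0.004,0.01,0],"delta_rot":[0,0,0],"fingers":1},{"translation":[0,0.012,0],"delta_rot":[0,0,0],"fingers":1},{"translation":[0,0,0],"delta_rot":[0,0,0],"fingers":1},{"translation":[0,0,0],"delta_rot":[0,0,0],"fingers":1}]}}

```text
time_s: 13.65
position: [0.4957, -0.1765, 0.2064]
eef_rot: [-0.001, 1.0, -0.023, -0.002]
wrist_force: [-0.0, -0.1, -2.1]
width: 0.0468
```

```bash
python3 -c "
from h import *
corr([.4965,-.1746,.15],-.062);print(manip.observe()['wrist_force'],manip.observe()['width'],manip.observe()['joint_positions'].round(2))"; python3 shot.py w12
```

```text
p [ 0.4957 -0.1765  0.2064] rotvec [-0.0027  0.0035  0.0152] trans in target axes [ 0.0007 -0.0019  0.0564]
[-0.01023762 -0.12816325 -2.07779323] 0.04683940332749723 [-0.34  0.26 -0.1   1.21  0.    2.85]
13.65 [ 0.49566655 -0.17648031  0.20640115] -0.04677955691758356 [-3.430e-01  2.630e-01 -1.010e-01  1.211e+00  2.000e-03  2.845e+00] [-0.01 -0.13 -2.08] 0.04683940332749723
```

View pics/w12.png

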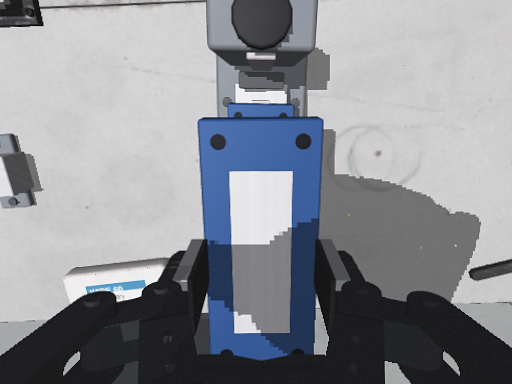

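The held plate is unchanged in the grip (back edge at row 118). The pile's far edge shows at columns 229–294, row 104, and the knob is near (262,17). A cross-check of the pile's lateral position follows.

```bash
python3 - <<'E'
from quad import *
m,p,R,o=quads("w12")
k=plane(m,[(262,17)],.145)[0]; e=plane(m,[(228.5,104),(294.5,104.5)],.06)
print("knob",k,"edge",e,"mid",e.mean(0),"width",np.linalg.norm(e[0]-e[1]))
u=np.array([np.cos(-.062),np.sin(-.062),0])
print("centre from edge",e.mean(0)-.06*u,"from knob",k-.104*u)
E
```

```text
knob [ 0.60043562 -0.18188563  0.145     ] edge [[ 0.55874354 -0.15482186  0.06      ]
 [ 0.55605083 -0.2042604   0.06      ]] mid [ 0.55739718 -0.17954113  0.06      ] width 0.04951181774739426
centre from edge [ 0.49751247 -0.17582352  0.06      ] from knob [ 0.49663545 -0.17544176  0.145     ]
```

The centre estimates (0.4975, -0.1758) and (0.4966, -0.1754) agree within 2 mm of the earlier value. I'll align and descend to just above the expected height.

Call:
{"fn": "apply_moves", "kwargs": {"moves": [{"translation":[0.0005,-0.0018,0],"delta_rot":[-0.003,0.003,0.012],"fingers":1},{"translation":[0,0,0.02],"delta_rot":[0,0,0],"fingers":1},{"translation":[0,0,0.02],"delta_rot":[0,0,0],"fingers":1},{"translation":[0,0,0.02],"delta_rot":[0,0,0],"fingers":1},{"translation":[0,0,0],"delta_rot":[0,0,0],"fingers":1}]}}

```text
time_s: 14.2
position: [0.4968, -0.1738, 0.1456]
eef_rot: [0.001, 1.0, -0.029, 0.001]
wrist_force: [0.7, 0.7, -1.6]
width: 0.0466
```

```bash
python3 -c "
from h import *
corr([.496,-.1748,.105],-.058);print(manip.observe()['wrist_force'])"
```

```text
p [ 0.4968 -0.1738  0.1456] rotvec [ 0.0013 -0.0025  0.0001] trans in target axes [-0.0007  0.0011  0.0406]
[ 0.67809114  0.74219733 -1.64662118]
```

Call:
{"fn": "apply_moves", "kwargs": {"moves": [{"translation":[-0.0005,0.001,0.01],"delta_rot":[0.001,-0.002,0],"fingers":1},{"translation":[0,0,0.01],"delta_rot":[0,0,0],"fingers":1},{"translation":[0,0,0.01],"delta_rot":[0,0,0],"fingers":1},{"translation":[0,0,0.007],"delta_rot":[0,0,0],"fingers":1},{"translation":[0,0,0],"delta_rot":[0,0,0],"fingers":1},{"translation":[0,0,0],"delta_rot":[0,0,0],"fingers":1}]}}

```text
time_s: 14.8
position: [0.4975, -0.1747, 0.1079]
eef_rot: [0.001, 1.0, -0.029, 0.002]
wrist_force: [-0.1, -0.7, -0.8]
width: 0.0464
```

```bash
python3 -c "
from h import *
corr([.496,-.1748,.09],-.058);print(manip.observe()['wrist_force'])"; python3 shot.py w13; python3 - <<'E'
from h import *
im=manip.capture("scene");
cv2.imwrite("pics/s13.png",cv2.resize(im[110:210,250:380,::-1],None,fx=6,fy=6,interpolation=cv2.INTER_CUBIC))
E
```

```text
p [ 0.4975 -0.1747  0.1079] rotvec [ 0.0011 -0.0031  0.0009] trans in target axes [-0.0015  0.0002  0.0179]
[-0.08656673 -0.68162801 -0.75517968]
14.8 [ 0.49750126 -0.17472477  0.10786016] -0.05711427349310876 [-0.338  0.331 -0.275  0.962 -0.     2.861] [-0.09 -0.68 -0.76] 0.04641076384863416
```

View pics/s13.png

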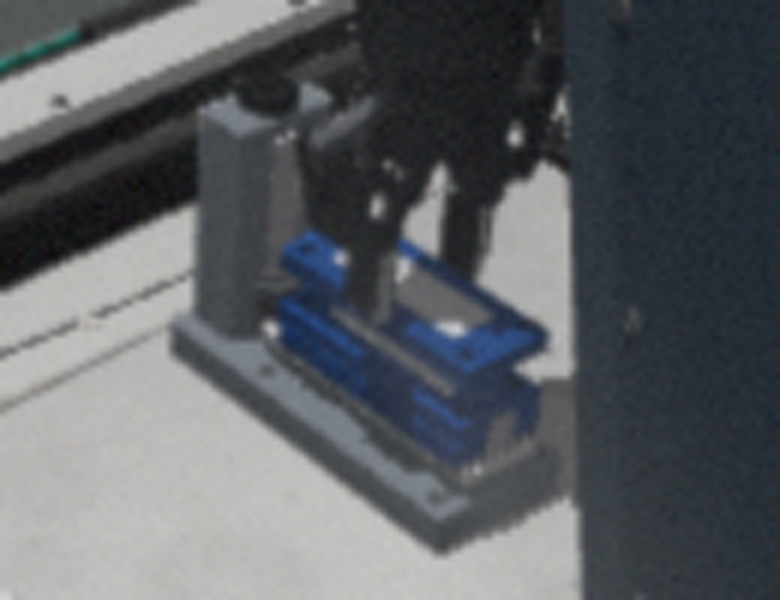

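View pics/w13.png

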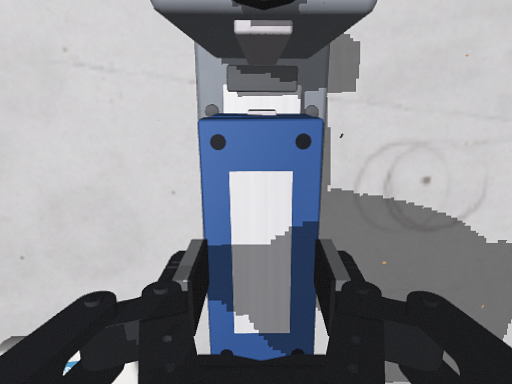

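The plate is aligned over the pile with roughly a 15 mm gap left. Now I'll take fine steps, watching the force.

Call:
{"fn": "apply_moves", "kwargs": {"moves": [{"translation":[-0.0015,0,0.004],"delta_rot":[0.001,-0.003,0],"fingers":1},{"translation":[0,0,0.003],"delta_rot":[0,0,0],"fingers":1},{"translation":[0,0,0.002],"delta_rot":[0,0,0],"fingers":1},{"translation":[0,0,0],"delta_rot":[0,0,0],"fingers":1}]}}

```text
time_s: 15.3
position: [0.4965, -0.1749, 0.0991]
eef_rot: [0.0, 1.0, -0.029, 0.001]
wrist_force: [-1.0, -0.7, -1.6]
width: 0.047
```

```bash
python3 -c "
from h import *
corr([.496,-.1748,.09],-.058);print(manip.observe()['wrist_force'])"
```

```text
p [ 0.4965 -0.1749  0.0991] rotvec [ 0.0005 -0.0016  0.0008] trans in target axes [-0.0005 -0.      0.0091]
[-0.98797089 -0.69685098 -1.60872881]
```

Call:
{"fn": "apply_moves", "kwargs": {"moves": [{"translation":[-0.0005,0,0.002],"delta_rot":[0,-0.0015,0],"fingers":1},{"translation":[0,0,0.002],"delta_rot":[0,0,0],"fingers":1},{"translation":[0,0,0],"delta_rot":[0,0,0],"fingers":1}]}}

```text
time_s: 15.6
position: [0.496, -0.1749, 0.0948]
eef_rot: [0.0, 1.0, -0.029, 0.0]
wrist_force: [0.4, 0.5, -1.7]
width: 0.0468
```

Call:
{"fn": "apply_moves", "kwargs": {"moves": [{"translation":[0,0,0.0015],"delta_rot":[0,0,0],"fingers":1},{"translation":[0,0,0.0005],"delta_rot":[0,0,0],"fingers":1},{"translation":[0,0,0],"delta_rot":[0,0,0],"fingers":1}]}}

```text
time_s: 15.9
position: [0.496, -0.1749, 0.0927]
eef_rot: [0.0, 1.0, -0.029, 0.0]
wrist_force: [-0.3, 0.4, -1.4]
width: 0.0471
```

Call:
{"fn": "apply_moves", "kwargs": {"moves": [{"translation":[0,0,0.001],"delta_rot":[0,0,0],"fingers":1},{"translation":[0,0,0],"delta_rot":[0,0,0],"fingers":1}]}}

```text
time_s: 16.1
position: [0.4961, -0.1749, 0.0917]
eef_rot: [0.0, 1.0, -0.029, 0.0]
wrist_force: [0.8, 0.2, -1.2]
width: 0.047
```

Call:
{"fn": "apply_moves", "kwargs": {"moves": [{"translation":[0,0,0.001],"delta_rot":[0,0,0],"fingers":1},{"translation":[0,0,0],"delta_rot":[0,0,0],"fingers":1}]}}

```text
time_s: 16.3
position: [0.4961, -0.1749, 0.0906]
eef_rot: [0.0, 1.0, -0.029, 0.0]
wrist_force: [0.4, 0.4, -1.9]
width: 0.0467
```

Call:
{"fn": "apply_moves", "kwargs": {"moves": [{"translation":[0,0,0.001],"delta_rot":[0,0,0],"fingers":1},{"translation":[0,0,0],"delta_rot":[0,0,0],"fingers":1}]}}

```text
time_s: 16.5
position: [0.4963, -0.175, 0.0904]
eef_rot: [0.0, 1.0, -0.029, 0.001]
wrist_force: [0.4, 0.4, -2.2]
width: 0.0465
```

Call:
{"fn": "apply_moves", "kwargs": {"moves": [{"translation":[0,0,0.001],"delta_rot":[0,0,0],"fingers":1},{"translation":[0,0,0],"delta_rot":[0,0,0],"fingers":1}]}}

```text
time_s: 16.7
position: [0.4965, -0.175, 0.0904]
eef_rot: [0.001, 1.0, -0.029, 0.001]
wrist_force: [0.2, -0.3, -1.1]
width: 0.0465
```

```bash
python3 -c "
from h import *
corr([.496,-.1748,.09],-.058);s=manip.observe();print(s['wrist_force'],s['ft_torque'])"; python3 - <<'E'
from h import *
im=manip.capture("scene");
cv2.imwrite("pics/s14.png",cv2.resize(im[110:210,250:380,::-1],None,fx=6,fy=6,interpolation=cv2.INTER_CUBIC))
E
```

```text
p [ 0.4965 -0.175   0.0904] rotvec [ 0.0011 -0.0023  0.0008] trans in target axes [-0.0005 -0.0002  0.0004]
[ 0.20955795 -0.33456297 -1.10495561] [ 0.02972162  0.05487866 -0.00527953]
```

View pics/s14.png

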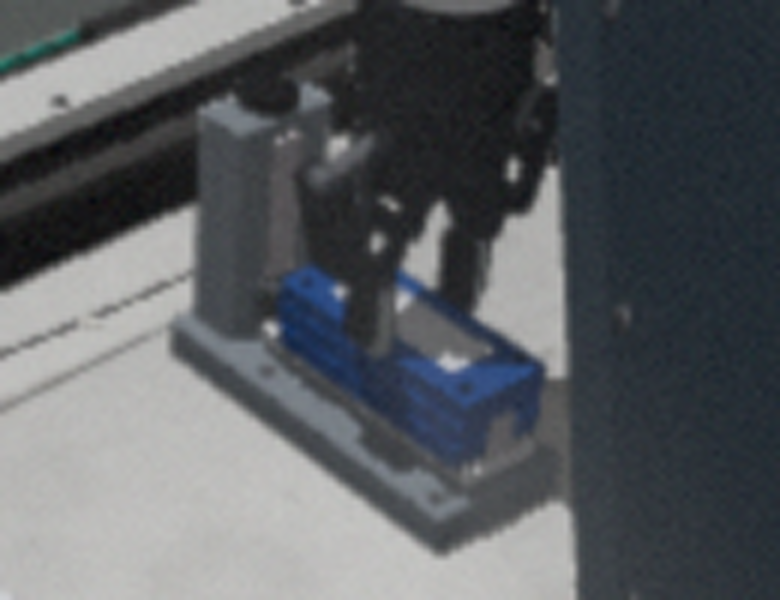

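The plate looks seated and z stopped responding at 0.0904, but the force reading is noisy. I'll confirm with a firmer but still gentle push, reading while pushing.

Call:
{"fn": "apply_moves", "kwargs": {"moves": [{"translation":[-0.0003,0,0.0015],"delta_rot":[0,-0.002,0],"fingers":1}]}}

```text
time_s: 16.85
position: [0.4966, -0.1751, 0.0901]
eef_rot: [0.001, 1.0, -0.029, 0.001]
wrist_force: [-6.5, 2.6, 28.9]
width: 0.0469
```

Call:
{"fn": "apply_moves", "kwargs": {"moves": [{"translation":[0,0,0.002],"delta_rot":[0,0,0],"fingers":1}]}}

```text
time_s: 16.95
position: [0.4967, -0.1751, 0.09]
eef_rot: [0.001, 1.0, -0.029, 0.001]
wrist_force: [-12.1, 3.6, 35.2]
width: 0.0469
```

Call:
{"fn": "apply_moves", "kwargs": {"moves": [{"translation":[0,0,0.003],"delta_rot":[0,0,0],"fingers":1}]}}

```text
time_s: 17.05
position: [0.4967, -0.1751, 0.0899]
eef_rot: [0.001, 1.0, -0.029, 0.002]
wrist_force: [-13.9, 4.9, 48.7]
width: 0.0469
```

Contact is firm: 29–49 N upward while pushing, held for 0.3 s and below the 80 N limit. I'll relax the push.

Call:
{"fn": "apply_moves", "kwargs": {"moves": [{"translation":[0,0,0.0003],"delta_rot":[0,0,0],"fingers":1},{"translation":[0,0,0.0003],"delta_rot":[0,0,0],"fingers":1}]}}

```text
time_s: 17.25
position: [0.4969, -0.1752, 0.0907]
eef_rot: [0.001, 1.0, -0.029, 0.003]
wrist_force: [-0.7, -0.6, -2.1]
width: 0.0465
```

Call:
{"fn": "apply_moves", "kwargs": {"moves": [{"translation":[-0.0005,0,0.001],"delta_rot":[0,-0.005,0],"fingers":1}]}}

```text
time_s: 17.35
position: [0.4968, -0.1752, 0.0902]
eef_rot: [0.001, 1.0, -0.029, 0.001]
wrist_force: [-2.4, 2.3, 15.1]
width: 0.0468
```

Touching at about 15 N. Releasing now.

Call:
{"fn": "apply_moves", "kwargs": {"moves": [{"translation":[0,0,0.0006],"delta_rot":[0,0,0],"fingers":0.35},{"translation":[0,0,0],"delta_rot":[0,0,0],"fingers":0.2},{"translation":[0,0,0],"delta_rot":[0,0,0],"fingers":0},{"translation":[0,0,0],"delta_rot":[0,0,0],"fingers":0},{"translation":[0,0,0],"delta_rot":[0,0,0],"fingers":0}]}}

```text
time_s: 17.85
position: [0.4969, -0.1752, 0.0881]
eef_rot: [0.001, 1.0, -0.029, 0.0]
wrist_force: [0.6, -0.3, 0.2]
width: 0.0853
```

```bash
python3 shot.py w15; python3 -c "
from h import *
print(pose()[1].round(3))"
```

```text
17.85 [ 0.49685658 -0.17523436  0.08810418] -0.05717857171864424 [-3.380e-01  3.500e-01 -3.030e-01  9.160e-01 -2.000e-03  2.861e+00] [ 0.59 -0.26  0.17] 0.08528457543135153
[[ 0.998 -0.057  0.001]
 [-0.057 -0.998 -0.002]
 [ 0.001  0.002 -1.   ]]
```

View pics/w15.png

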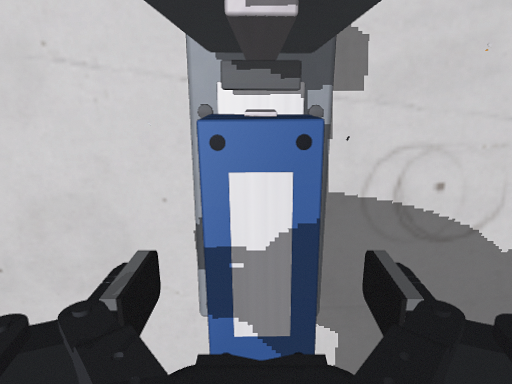

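Released: the plate lies on the pile and the jaws are clear on both sides. I'll retreat upwards and check.

Call:
{"fn": "apply_moves", "kwargs": {"moves": [{"translation":[0,0,-0.01],"delta_rot":[0,0,0],"fingers":0},{"translation":[0,0,-0.025],"delta_rot":[0,0,0],"fingers":0},{"translation":[0,0,-0.03],"delta_rot":[0,0,0],"fingers":0},{"translation":[0,0,-0.03],"delta_rot":[0,0,0],"fingers":0},{"translation":[-0.02,0,-0.03],"delta_rot":[0,0,0],"fingers":0},{"translation":[-0.02,0,-0.03],"delta_rot":[0,0,0],"fingers":0},{"translation":[0,0,0],"delta_rot":[0,0,0],"fingers":0},{"translation":[0,0,0],"delta_rot":[0,0,0],"fingers":0}]}}

```text
time_s: 18.7
position: [0.4552, -0.1723, 0.2534]
eef_rot: [0.002, 1.0, -0.028, 0.001]
wrist_force: [0.5, 0.9, -0.5]
width: 0.0853
```

```bash
python3 shot.py w16; python3 - <<'E'
from quad import *
m,p,R,o=quads("w16")
for a,e,b,c in o:
    P=plane(m,c.reshape(-1,2).astype(float),.0735)[:,:2]
    print(a,e.tolist(),cv2.minAreaRect((P*1000).astype(np.float32)))
im=manip.capture("scene");cv2.imwrite("pics/s16.png",cv2.resize(im[100:300,80:350,::-1],None,fx=2.9,fy=2.9,interpolation=cv2.INTER_CUBIC))
E
```

```text
18.7 [ 0.45518219 -0.17229533  0.25339604] -0.05696611566867624 [-3.610e-01  1.700e-01 -1.010e-01  1.296e+00 -2.000e-03  2.838e+00] [ 0.47  0.89 -0.51] 0.0852693620757497
7943.5 [[290, 52], [288, 192], [235, 192], [231, 53]] ((498.4744873046875, -175.79605102539062), (49.77745056152344, 118.12493896484375), 86.84330749511719)
```

View pics/w16.png

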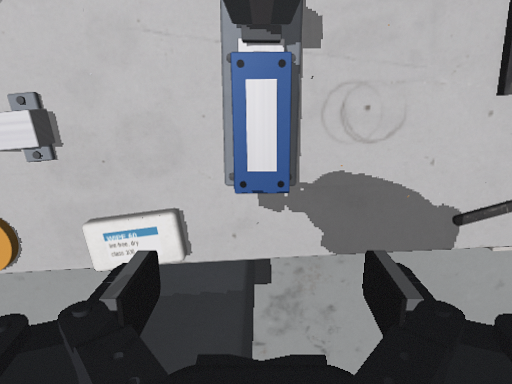

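View pics/s16.png

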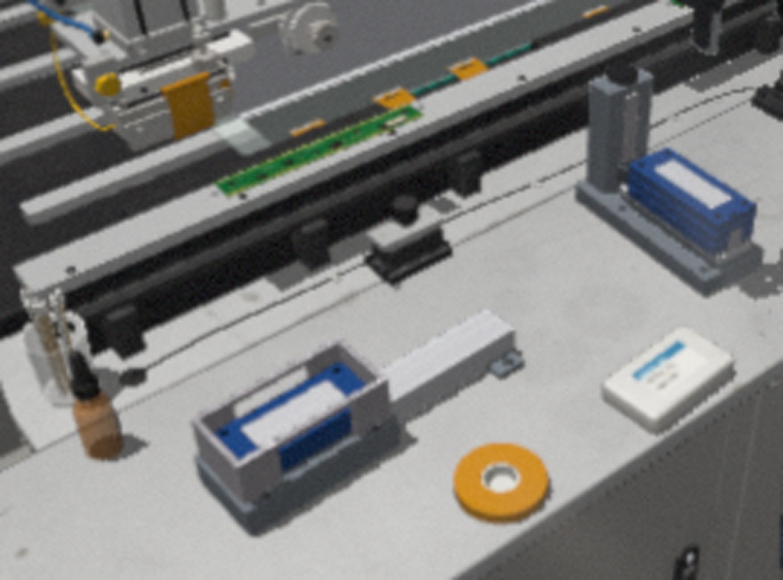

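All good: the plate sits at (0.4985, -0.1758) with yaw -0.055, against the pile's (0.498, -0.175) and -0.06. The two upper plates have settled flat in the magazine and the bystanders haven't moved.

```bash
python3 -c "
from rig import manip
print(manip.close_job())"
```

```text
the job is handed in; nothing more can be done
None
```

The bottom plate is now on the stacker pile, and I handed the job in at about 19 s of the 64 s limit. The hand-in gave no verdict.

- **Pulling out:** I gripped the protruding end and pulled the plate straight out along the ledge by 101 mm. That is 9 mm more than I planned, so its end hung about 4 mm past the ledge but stayed supported. I then regripped it at its centre, about 2.5 mm higher up.
- **Placing:** I lowered it in 1 mm steps near the pile. The camera put the pile top at about 60 mm; touchdown showed it nearer 61 mm.
- **Touching the pile:** The small steps gave no clear force reading, because the force relaxes between moves. I confirmed contact with a short push that peaked at 49 N (limit 80 N), which is firmer than "gently" suggests. I then eased off, touched down again at about 15 N and opened the fingers.

**Last checks:**
- **Plate on the pile:** In the wrist picture its centre is within about 1 mm of the pile's measured centre and its angle within about 0.01 rad. The camera calibration is only good to about 2 mm.
- **Everything else:** In the last scene picture the two upper plates lie flat in the magazine. The tape roll, wipes pack and dropper bottle look unmoved; I judged these by eye and did not measure them. The gripper is well clear of everything.
- **Disagreements:** The gripper read about 47 mm across the 50 mm plate, and the camera could not show exactly where the fingertips sat against the plate's underside. Neither caused a visible problem.

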